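# Lock a terminal strip down on the spring contacts of a test jig

## Task

Make the terminal strip ready for its contact test: lay it, right way up, in the cradle of the jig, press it down against the contact springs with the keeper plate, slide the plate under the two hooks as far as it will go, then bring it back the few millimetres to where it rises into the hooks' notches, and let go, so that it stays trapped there and holds the strip down. Go by feel and stay gentle: strip, plate and hooks must never take more than about 25 N.

Things in the scene. Friction and masses are not known exactly. Their poses are not given: they have to be found in the camera images.
- jig: Fixed test jig: grey base 128 x 142 mm, black housing 96 x 50 mm with its top at z = 34 mm, grey spring cradle rising from its well. Origin under the base's centre, at table height; z up; x along the cradle and the way the keeper plate slides home, from the red and black sockets (at -x) to the black clamp knob (at +x). The sockets are at y = +38 (red), -38 mm (black).
- nest (a point): Point fixed in the jig: middle of the raised cradle's floor, 10 mm on the -x side of the jig's origin, z = 40 mm, axes as the jig's. Inside 76 (x) x 20.4 (y) mm; flared side walls to z = 48 mm only beyond 24 mm from here in x. The cradle sinks straight down up to 14 mm, damped; the push needed is 4.3 N at first, 0.9 N more per mm, then hard down at 17 N.
- entry (a point): Point fixed in the jig, axes as the jig's: where the middle of the pad's underside goes when the plate is first laid on the strip, clear of the hooks: x = -15, y = 0, z = 56.5 mm (top of the strip in the raised cradle). From here press straight down until the cradle is 9 to 13 mm down (12.5 to 16 N; at less than 7 mm the ears meet the teeth), then slide in +x.
- hooks (a point): Point fixed in the jig, midway between the mouths of the two dark hooks (|y| = 45 to 61 mm, tops z = 68 mm) as nominally set; their yoke is clamped up to 7 mm off it either way in x and no reading shows it. From the mouth on in +x: tooth 4 mm long, lower edge z = 58.5 mm; notch 14 mm, ceiling z = 61.5 mm (brass line above its middle); land 6 mm, like the tooth; solid stop, to be felt.
- strip_mid (a point): Centre of the loose terminal strip: white, six ways, 18 (x) x 72 (y) x 16.5 (z) mm, 30 g, lying upright on the table; the point is 8.25 mm above its underside. Its y goes along the jig's x; either way round fits. Grasp it across the 18 mm (along its x), leaving its lowest 4 mm free; over the jig open the fingers no wider than 45 mm, as the hooks stand beside.
- bar_grip (a point): Centre of the black upright grip, 10 (x) x 28 (y) x 32 (z) mm, of the loose keeper plate (0.1 to 0.17 kg), standing on its pad. The point is 25 mm above the pad's underside and 16 mm above the plate's top. Grasp across the 10 mm (along x), firmly (30 N or more). Axes: x = sliding direction (to lie along the jig's x), y along the ears; both ways round are alike.
- strip: The same terminal strip; origin at the centre of its underside.
- bar: The same keeper plate; origin: centre of the pad's underside. White slippery pad 40 x 46 x 3 mm; on it a steel plate 44 (x) x 50 (y) x 6 mm; two ears 10 mm wide (x), 3 to 9 mm high, reach to y = +-53 mm and go under the hooks. Slide from entry to the stop: 25 to 42 mm; notch: 8 mm (6 to 10) back from the stop. Let up there, it stays with the cradle 4 mm down, 8 N.
There are look-alikes about, which are no part of the job. What is meant by the strip is not blue or green, and is the larger of those in its own colour.

How it is judged:
By the outcome, as a careful person would: the job done as asked, in the order asked, and still so for the second after the job is handed in, with the robot touching nothing.
It also fails if it takes over 64 s, if anything falls off the work surface, if the arm or the gripper's body presses on something with over 40 N, if the wrist force passes 120 N, or if a joint passes its speed limit or range.

## Robot

A 6-joint arm with a two-finger parallel gripper is mounted at the origin on a cart in front of the work surface, level with it; the furniture and walls round the work are solid. World frame = base frame: x ahead of the robot, y to its left, z up, the work surface at z = 0. Lengths are in m, angles in rad, forces in N, time in s.
With the tool pointing down it reaches from about 0.225 to 0.875 m from the base axis. Payload 3.4 kg.
Tool frame: the origin (TCP) lies at the very end of the fingers, on their centre line; the grasp point (between the pads) lies 19 mm behind it; z points along the fingers, y is the direction in which the jaws open and shut (so a half turn about z gives the same grasp; the last joint's range is limited). The gripper opens to 85 mm and grips with 20 to 120 N. Pads are 22 mm wide; open, the fingers measure 114 mm over their backs; the gripper's body (76 mm by 85 mm) begins 54 mm behind the grasp point. The pads swing forward as they close: fully open they stand 13 mm farther back than shut.
Start: joints at [1.087, 0.276, 1.505, -0, 1.361, -0.121], TCP at [0.204, 0.538, 0.231] pointing down, gripper open.
Joint ranges: [-2.89, 2.89], [-0.75, 2.08], [0.22, 2.7], [-1.18, 4.32], [0.11, 2.71], [-2.7, 2.7]. Speed limits (rad/s): [2.57, 2.57, 3.14, 3.14, 3.14, 3.14].

## Interface

Orientations are given as a unit quaternion [w, x, y, z].
In Python, from rig import manip, viewer, job gives the robot as it stands.
- The arm moves only by the shell command python3 -m crank 'ROWS' [OPENING] [FORCE]. ROWS is JSON, a list of rows, each a list of 6 numbers: the shift along the tool's x, y, z in m, then the turn, a rotation vector about the tool's x, y, z in degrees. In form: [[dx, dy, dz, rx, ry, rz], ...]. A call has 1 to 20 rows; each row is the pose to reach, as a shift and turn from the pose measured when the call began, along the tool's axes at that moment; what a row does not reach only later rows make up. A row lasts 1/8 s, in which the tool goes at most 62.5 mm and 10.7 degrees, less where a joint would pass 70% of its speed; a pose out of reach is approached as far as the arm can. A call with a gripper value outside its range is refused whole. OPENING is the opening, from 0 (shut) to 1 (fully open), set as the call begins (- or left out, the last holds). The fingers move at their own pace and stop on an object; FORCE is the grip in N (left out, the last holds). Time passes only in rows, so rows that repeat a pose let the fingers close. It gives the time, the measured TCP pose, the force and the opening at its end, in the units of the state.
- manip.get_state(): the state, without advancing time (a new reading comes with each control period).
- viewer.get_image(name): name is "side" or "top" or "wrist"; returns a dict with "frame" (420x560x3 uint8, blue, green, red), "range_z" (420x560 float32, m along the optical axis (not along the pixel's ray), 0 where there is no reading), "intrinsics" (3x3 intrinsics, pixels), "world_from_camera" (4x4, takes a point from camera to world coordinates); the wrist camera has in their place "mount" (4x4, takes a point from camera to tool coordinates, whose origin is the TCP and whose axes are the flange's). Camera axes: x right, y up, looking along -z (the intrinsics and any distortion apply to the point x, -y, -z); pixel columns grow to the right and rows downward; lengths in m; the calibration is good to about 2 mm. A picture is of the moment at which its call begins: read the wrist's pose just before it.
- job.sign_off(): hands the job in, once; it reports no verdict.
The state is a dict: "clock": time; "qpos": joint angles; "qd": joint speeds; "effort": joint torques, N m; "position": TCP position; "ee_rot": TCP orientation; "contact_force": force on the tool from outside, world axes, zero at the start; "moment": the same for the moment, N m; "width": finger opening in m.
Only numpy, scipy, OpenCV 4.12 (cv2) and the standard library are available. Lean on these libraries where they do the work, as an engineer would, in place of code of your own. Each camera call takes 0.05 s, during which the arm holds its last target. There are 200 camera calls.

## Working session

There is one attempt and no reset: what is moved stays moved. The work goes in short steps, Python scripts to look and compute and a shell command to move; the robot and the scene stay as the last step left them, time stands still between calls to the robot, and variables do not carry over. Pictures are saved under pics/ and viewed, about 8 in all and at most 12, crops included, and the job is handed in when it is done.

```bash
mkdir -p pics; ls
cat > h.py <<'E'
import numpy as np, cv2
from rig import manip, viewer, job
from scipy.spatial.transform import Rotation as R
def cloud(im,T=None):
    K=im["intrinsics"];z=im["range_z"];h,w=z.shape
    u,v=np.meshgrid(np.arange(w),np.arange(h))
    P=np.stack([(u-K[0,2])/K[0,0]*z,-(v-K[1,2])/K[1,1]*z,-z],-1)
    if T is None: T=im["world_from_camera"]
    W=P@T[:3,:3].T+T[:3,3]; W[z==0]=np.nan
    return W
def tool(s=None):
    s=s or manip.get_state();q=s["ee_rot"];T=np.eye(4)
    T[:3,:3]=R.from_quat([q[1],q[2],q[3],q[0]]).as_matrix();T[:3,3]=s["position"];return T
E
python3 - <<'E'
from h import *
s=manip.get_state();print(s);print(tool().round(3))
for n in("top","side"):
    im=viewer.get_image(n);cv2.imwrite(f"pics/{n}0.png",im["frame"]);np.save(f"{n}0.npy",cloud(im));print(n,[k for k in im],im["world_from_camera"].round(3).tolist())
E
```

```text
pics
{'clock': 0.0, 'qpos': array([ 1.08701216e+00,  2.76618281e-01,  1.50616888e+00,  3.91733120e-05,
        1.36070744e+00, -1.20973652e-01]), 'qd': array([-0.00106401, -0.00032768, -0.00096682, -0.00018233, -0.00055646,
        0.00143176]), 'effort': array([ 1.22555637e-03, -4.16771936e+01, -2.45802462e+01, -3.13109513e-04,
        1.10711652e-02,  1.39695871e-06]), 'position': array([0.20379135, 0.53709105, 0.2304122 ]), 'ee_rot': array([-3.01476088e-04,  1.80415904e-01,  9.83589954e-01, -9.02127077e-04]), 'contact_force': array([ 0.14082822, -0.54527776,  0.14085895]), 'moment': array([-0.00712909, -0.06570605, -0.01650445]), 'width': 0.0855068286512182}
[[-0.935  0.355 -0.001  0.204]
 [ 0.355  0.935 -0.002  0.537]
 [ 0.    -0.002 -1.     0.23 ]
 [ 0.     0.     0.     1.   ]]
top ['frame', 'range_z', 'intrinsics', 'world_from_camera'] [[-0.023, 0.988, -0.154, 0.339], [-0.999, -0.026, -0.018, -0.323], [-0.022, 0.154, 0.988, 1.093], [0.0, 0.0, 0.0, 1.0]]
side ['frame', 'range_z', 'intrinsics', 'world_from_camera'] [[0.957, 0.103, -0.272, 0.269], [-0.291, 0.357, -0.888, -1.157], [0.006, 0.928, 0.372, 0.428], [0.0, 0.0, 0.0, 1.0]]
```

View pics/top0.png

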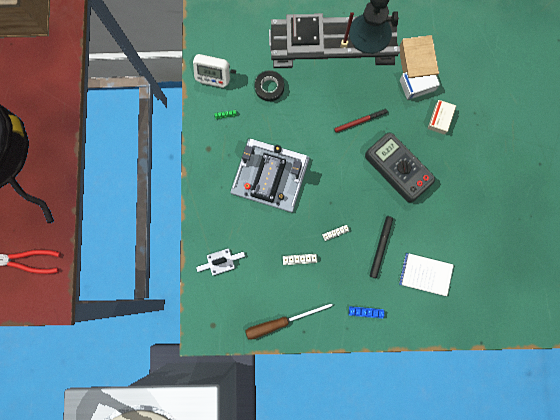

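View pics/side0.png

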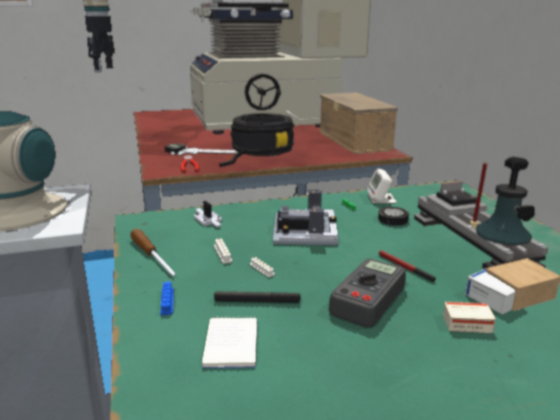

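The top view shows the jig at (270,175), the keeper plate at (221,261), white strips at (300,260) and (337,232), and blue (367,312) and green (226,114) look-alikes. The white one at (300,260) looks larger. I'll measure it and confirm it in a crop.

Run:
```python
from h import *
W=np.load("top0.npy");f=cv2.imread("pics/top0.png")
a=cv2.resize(f[220:285,185:365],None,fx=4.4,fy=4.4,interpolation=2)
b=cv2.resize(f[130:220,220:325],None,fx=3.6,fy=3.6,interpolation=2)
c=np.zeros((a.shape[0]+b.shape[0]-14,800,3),np.uint8)[:600]
c[:a.shape[0],:a.shape[1]]=a[:,:800];bb=b[:600-a.shape[0]];c[a.shape[0]:a.shape[0]+bb.shape[0],:bb.shape[1]]=bb
cv2.imwrite("pics/c1.png",c)
def rect(r0,r1,c0,c1,zlo,zhi,name):
    w=W[r0:r1,c0:c1].reshape(-1,3);m=(w[:,2]>zlo)&(w[:,2]<zhi);p=w[m]
    if len(p)<5: print(name,"few",np.nanmax(w[:,2]));return
    r=cv2.minAreaRect((p[:,:2]*1000).astype(np.float32));print(name,len(p),np.round(r[0]),np.round(r[1]),round(r[2],1),"med",np.median(p,0).round(4),"zmax",p[:,2].max().round(3))
print("table z",np.nanmedian(W[230:290,270:400,2]))
rect(248,272,275,324,.008,.03,"stripA");rect(220,246,318,356,.008,.03,"stripB")
rect(245,278,190,250,.006,.02,"plate");rect(245,278,190,250,.025,.06,"grip")
rect(130,220,225,318,.008,.1,"jigbase");rect(130,220,225,318,.028,.1,"jighigh");rect(130,220,225,318,.058,.1,"hooks")
```

```text
Traceback (most recent call last):
ValueError: could not broadcast input array from shape (314,378,3) into shape (310,378,3)
```

Run:
```python
from h import *
W=np.load("top0.npy");f=cv2.imread("pics/top0.png")
a=cv2.resize(f[220:285,185:365],(792,286),interpolation=2)
b=cv2.resize(f[132:218,220:325],(378,310),interpolation=2)
c=np.zeros((596,792,3),np.uint8);c[:286]=a;c[286:,:378]=b
cv2.imwrite("pics/c1.png",c)
def rect(r0,r1,c0,c1,zlo,zhi,name):
    w=W[r0:r1,c0:c1].reshape(-1,3);m=(w[:,2]>zlo)&(w[:,2]<zhi);p=w[m]
    if len(p)<5: print(name,"few",np.nanmax(w[:,2]));return
    r=cv2.minAreaRect((p[:,:2]*1000).astype(np.float32));print(name,len(p),np.round(r[0]),np.round(r[1]),round(r[2],1),"med",np.median(p,0).round(4),"zmax",p[:,2].max().round(3))
print("table z",np.nanmedian(W[230:290,270:400,2]))
rect(248,272,275,324,.008,.03,"stripA");rect(220,246,318,356,.008,.03,"stripB")
rect(245,278,190,250,.006,.02,"plate");rect(245,278,190,250,.025,.06,"grip")
rect(130,220,225,318,.008,.1,"jigbase");rect(130,220,225,318,.028,.1,"jighigh");rect(130,220,225,318,.058,.1,"hooks")
```

```text
table z 0.00026759081481830815
stripA 192 [ 408. -336.] [17. 70.] 1.1 med [ 0.4075 -0.3378  0.0164] zmax 0.022
stripB 113 [ 463. -414.] [12. 55.] 20.2 med [ 0.4615 -0.4132  0.0124] zmax 0.019
plate 512 [ 406. -168.] [ 47. 105.] 9.8 med [ 0.4035 -0.1701  0.0094] zmax 0.02
grip 75 [ 406. -168.] [10. 29.] 16.4 med [ 0.4061 -0.1686  0.0405] zmax 0.046
jigbase 3631 [ 591. -277.] [142. 128.] 71.2 med [ 0.5874 -0.2787  0.0177] zmax 0.075
jighigh 1315 [ 592. -287.] [119. 119.] 11.0 med [ 0.5892 -0.2745  0.0392] zmax 0.075
hooks 229 [ 610. -283.] [122.  29.] 70.9 med [ 0.6115 -0.2441  0.0677] zmax 0.075
```

View pics/c1.png

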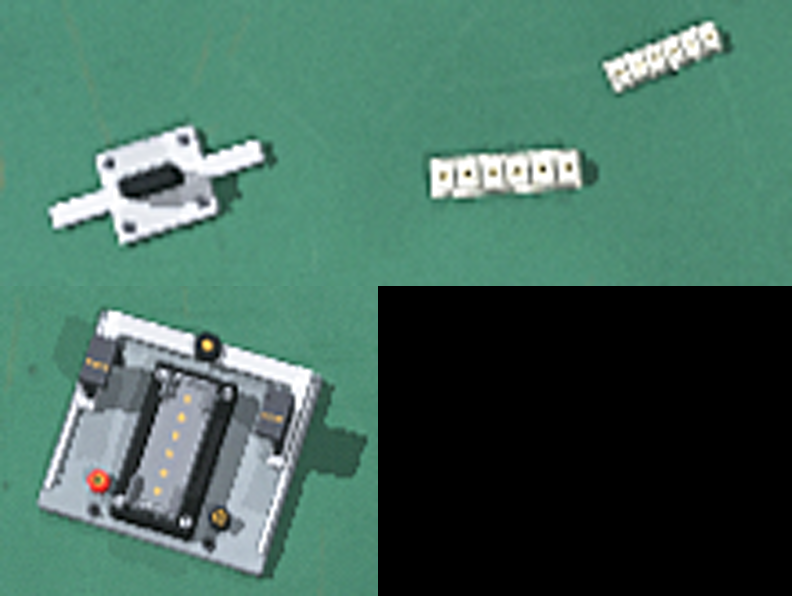

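Candidates: white at (300,260) measures about 70 x 17 mm, white at (337,232) about 55 x 12 mm, plus the blue and green ones. The strip meant is the one at (300,260): it is white and the larger. The crop confirms six ways lying upright. The jig's sockets are at the bottom and its knob at the top, so its x axis points at about -19°. Next is a helper that turns world targets into rows.

```bash
cat >> h.py <<'E'
def go(p,ang):
    "tool shift (mm) and turn (deg) to TCP world p (m), tool y at world angle ang, pointing down"
    T=tool();a=np.radians(ang);y=np.array([np.cos(a),np.sin(a),0]);z=np.array([0,0,-1.])
    D=np.stack([np.cross(y,z),y,z],1)
    d=T[:3,:3].T@(np.array(p)-T[:3,3]);r=R.from_matrix(T[:3,:3].T@D).as_rotvec(degrees=True)
    print("shift mm",(d*1000).round(1),"turn",r.round(2))
E
python3 - <<'E'
from h import *
go([.40,-.336,.22],1.1)
im=viewer.get_image("wrist");print(im["mount"].round(3),im["intrinsics"].round(0))
E
python3 -m crank 2>&1 | head -5
```

```text
shift mm [-493.2 -746.7   11.7] turn [-9.000e-02  5.000e-02  6.812e+01]
[[-0.     0.961  0.278  0.07 ]
 [ 1.     0.     0.001  0.   ]
 [ 0.001  0.278 -0.961 -0.143]
 [ 0.     0.     0.     1.   ]] [[371.   0. 279.]
 [  0. 371. 209.]
 [  0.   0.   1.]]
invalid input
```

```bash
python3 -m crank '[[-0.055,-0.083,0.001,0,0,8],[-0.11,-0.166,0.002,0,0,16],[-0.165,-0.25,0.004,0,0,24],[-0.22,-0.333,0.006,0,0,32],[-0.274,-0.415,0.008,0,0,40],[-0.33,-0.5,0.01,0,0,48],[-0.385,-0.583,0.011,0,0,56],[-0.44,-0.666,0.012,0,0,64],[-0.493,-0.747,0.012,0,0,68.1],[-0.493,-0.747,0.012,0,0,68.1],[-0.493,-0.747,0.012,0,0,68.1],[-0.493,-0.747,0.012,0,0,68.1],[-0.493,-0.747,0.012,0,0,68.1],[-0.493,-0.747,0.012,0,0,68.1],[-0.493,-0.747,0.012,0,0,68.1],[-0.493,-0.747,0.012,0,0,68.1],[-0.493,-0.747,0.012,0,0,68.1],[-0.493,-0.747,0.012,0,0,68.1],[-0.493,-0.747,0.012,0,0,68.1]]' 1 20
python3 - <<'E'
from h import *
T=tool();im=viewer.get_image("wrist");W=cloud(im,T@im["mount"]);np.save("w1.npy",W);cv2.imwrite("pics/w1.png",im["frame"])
print("table",np.nanmedian(W[...,2]))
p=W.reshape(-1,3);m=(p[:,2]>.006)&(p[:,2]<.03)&(abs(p[:,0]-.408)<.04)&(abs(p[:,1]+.336)<.06)
for lo in(.006,.012):
    q=p[m&(p[:,2]>lo)];r=cv2.minAreaRect((q[:,:2]*1000).astype(np.float32));print(r,np.median(q,0))
E
```

```text
clock: 2.52
position: [0.3997, -0.3349, 0.2201]
ee_rot: [0.0, 0.7, 0.714, -0.001]
contact_force: [0.0, -0.7, -0.4]
width: 0.0853
table 9.180054298768558e-05
((407.4515686035156, -335.61480712890625), (17.114641189575195, 69.85027313232422), 3.772392988204956) [ 0.40778955 -0.3345086   0.01616335]
((407.9635009765625, -335.55535888671875), (13.00619888305664, 69.76274871826172), 2.7592504024505615) [ 0.40787916 -0.33327095  0.01624911]
```

View pics/w1.png

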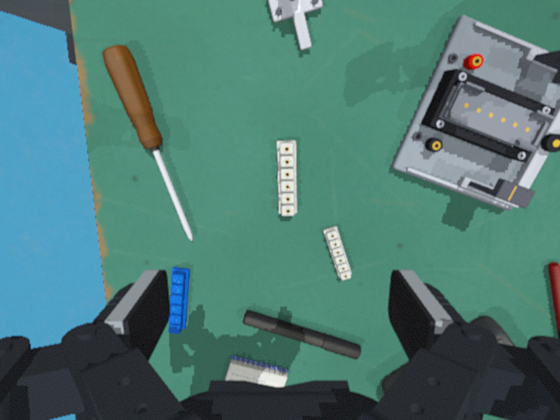

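The wrist view shows the strip at (287,178), the smaller white one at (338,252), and the jig at the right. I'll get the strip's angle by PCA.

Run:
```python
from h import *
p=np.load("w1.npy").reshape(-1,3)
m=(p[:,2]>.013)&(p[:,2]<.02)&(abs(p[:,0]-.408)<.03)&(abs(p[:,1]+.336)<.045);q=p[m]
v=np.linalg.svd(q[:,:2]-q[:,:2].mean(0),full_matrices=False)[2][0];print(np.degrees(np.arctan2(v[0],-v[1])),(q.max(0)+q.min(0))/2,q.mean(0),len(q))
f=cv2.imread("pics/w1.png");hsv=cv2.cvtColor(f,cv2.COLOR_BGR2HSV);mk=(hsv[...,1]<60)&(hsv[...,2]>130);mk[:130]=0;mk[225:]=0;mk[:,:265]=0;mk[:,:]&=(np.arange(560)<310)
pts=np.argwhere(mk)[:,::-1].astype(np.float32);print(cv2.minAreaRect(pts))
go([.4078,-.3355,.05],2);go([.4078,-.3355,.005],2)
```

```text
2.647814147254495 [ 0.40820683 -0.33541693  0.01607814] [ 0.40785645 -0.33446879  0.01621218] 876
((286.5771179199219, 177.47280883789062), (75.26468658447266, 20.100465774536133), 89.01223754882812)
shift mm [ -0.2   8.2 170. ] turn [-0.02  0.09 -0.82]
shift mm [-2.00e-01  8.20e+00  2.15e+02] turn [-0.02  0.09 -0.82]
```

```bash
python3 -m crank '[[0,0.008,0.06,0,0,-1.2],[0,0.008,0.12,0,0,-1.2],[0,0.008,0.17,0,0,-1.2],[0,0.008,0.19,0,0,-1.2],[0,0.008,0.205,0,0,-1.2],[0,0.008,0.215,0,0,-1.2],[0,0.008,0.215,0,0,-1.2],[0,0.008,0.215,0,0,-1.2]]' 0.5 20
python3 -m crank '[[0,0,0,0,0,0],[0,0,0,0,0,0],[0,0,0,0,0,0],[0,0,0,0,0,0],[0,0,0,0,0,0],[0,0,0,0,0,0]]' 0 24
```

```text
clock: 3.58
position: [0.4082, -0.3359, 0.0058]
ee_rot: [0.001, 0.692, 0.722, -0.001]
contact_force: [0.3, 0.1, 0.6]
width: 0.0426
clock: 4.32
position: [0.4087, -0.3365, 0.0068]
ee_rot: [0.002, 0.692, 0.722, -0.001]
contact_force: [-0.2, -0.2, 5.9]
width: 0.0176
```

```bash
python3 -m crank '[[0,0,-0.01,0,0,0],[0,0,-0.04,0,0,0],[0,0,-0.09,0,0,0],[0,0,-0.15,0,0,0],[0,0,-0.15,0,0,0]]'
python3 - <<'E'
from h import *
go([.591,-.277,.25],71.2)
E
```

```text
clock: 4.95
position: [0.4108, -0.3383, 0.1623]
ee_rot: [0.008, 0.692, 0.722, -0.001]
contact_force: [-0.4, -0.3, -0.5]
width: 0.017
shift mm [ 52.6 183.4 -86.7] turn [ 3.000e-02  1.000e+00 -6.881e+01]
```

```bash
python3 -m crank '[[0.01,0.04,-0.03,0,0.9,-10],[0.02,0.08,-0.06,0,0.9,-20],[0.03,0.12,-0.087,0,0.9,-30],[0.04,0.15,-0.087,0,1,-40],[0.053,0.183,-0.087,0,1,-50],[0.053,0.183,-0.087,0,1,-60],[0.053,0.183,-0.087,0,1,-68.8],[0.053,0.183,-0.087,0,1,-68.8],[0.053,0.183,-0.087,0,1,-68.8],[0.053,0.183,-0.087,0,1,-68.8]]'
python3 - <<'E'
from h import *
s=manip.get_state();print(s["position"],s["ee_rot"],s["contact_force"])
T=tool();im=viewer.get_image("wrist");W=cloud(im,T@im["mount"]);np.save("w2.npy",W);cv2.imwrite("pics/w2.png",im["frame"])
p=W.reshape(-1,3);near=np.hypot(p[:,0]-.591,p[:,1]+.277)<.11
for lo,hi in((.008,.1),(.03,.1),(.036,.046),(.060,.073)):
    q=p[near&(p[:,2]>lo)&(p[:,2]<hi)];r=cv2.minAreaRect((q[:,:2]*1000).astype(np.float32));print(lo,len(q),np.round(r[0],1),np.round(r[1],1),round(r[2],1),np.median(q,0).round(4))
E
```

```text
clock: 6.2
position: [0.5903, -0.2767, 0.2502]
ee_rot: [0.0, 0.164, 0.986, 0.0]
contact_force: [0.2, -0.1, -0.1]
width: 0.0173
[ 0.59034614 -0.27674398  0.25016385] [5.74977788e-05 1.64172279e-01 9.86431642e-01 2.72977619e-04] [ 0.15690417 -0.12933065 -0.10718769]
0.008 14635 [ 591.5 -276.7] [142.  126.9] 71.3 [ 0.5793 -0.2684  0.0124]
0.03 5030 [ 581.9 -273.1] [122.   94.6] 70.5 [ 0.5802 -0.2688  0.0398]
0.036 1964 [ 580.4 -272.9] [120.9  89.5] 71.0 [ 0.5737 -0.2697  0.04  ]
0.06 1152 [ 610.1 -283. ] [122.   28.7] 71.2 [ 0.6117 -0.2446  0.0675]
```

View pics/w2.png

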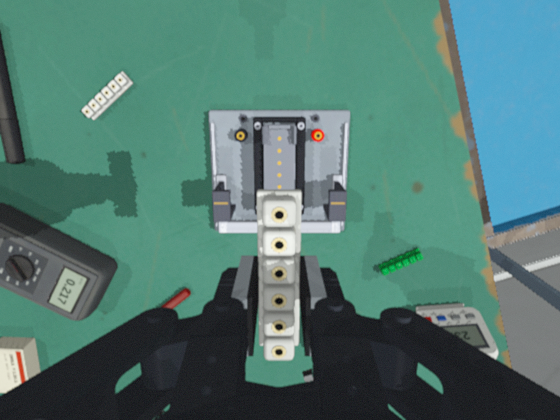

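Jig is centred at about (279,172) with both hooks visible, and the strip is held square at (279,275). I'll measure strip and cradle in the same tool frame.

Run:
```python
from h import *
T=tool();W=np.load("w2.npy").reshape(-1,3);Ti=np.linalg.inv(T);P=(W@Ti[:3,:3].T+Ti[:3,3])*1000
s=P[(abs(P[:,2]+10)<8)&(abs(P[:,1])<9.8)&(abs(P[:,0])<45)]
print("strip n",len(s),np.nanmin(s,0),np.nanmax(s,0),"z med",np.median(s[:,2]))
for a in(25,-25): 
    q=s[abs(s[:,0]-a)<6]; print(a,np.percentile(q[:,1],[1,50,99]).round(1),np.median(q[:,2]).round(1))
o=np.array([.5915,-.2767]);a=np.radians(-18.75);d=W[:,:2]-o
J=np.stack([d@[np.cos(a),np.sin(a)],d@[-np.sin(a),np.cos(a)],W[:,2]],1)*1000
j=J[(abs(J[:,0]+10)<60)&(abs(J[:,1])<30)]
for lo,hi in((30,36),(38,43),(43.5,52)):
    q=j[(j[:,2]>lo)&(j[:,2]<hi)]
    if len(q):print(lo,len(q),np.percentile(q,[1,50,99],axis=0).round(1).tolist())
h=J[(J[:,2]>64)&(J[:,2]<72)]
for sg in(1,-1):
    q=h[h[:,1]*sg>0];print("hook",sg,len(q),np.percentile(q,[1,99],axis=0).round(1).tolist())
# brass dots
f=cv2.imread("pics/w2.png");hsv=cv2.cvtColor(f,cv2.COLOR_BGR2HSV)
mk=((hsv[...,0]>12)&(hsv[...,0]<32)&(hsv[...,1]>100)&(hsv[...,2]>110)).ravel()
m=mk&(abs(J[:,1])<12)&(abs(J[:,0]+10)<40)&(J[:,2]>30)&(J[:,2]<50);print("dots",m.sum(),np.median(J[m],0))
m=mk&(abs(abs(J[:,1])-53)<10)&(J[:,2]>60)
for sg in(1,-1): print("brass",np.median(J[m&(J[:,1]*sg>0)],0),(m&(J[:,1]*sg>0)).sum())
```

```text
strip n 5576 [-35.43101564  -9.76937813 -17.98771017] [35.35974889  9.74906589 -2.00335846] z med -9.34358054672052
25 [-6.2  0.3  6.4] -9.4
-25 [-6.4 -0.1  6.3] -9.2
30 1633 [[-57.3, -24.8, 31.8], [-25.4, 3.1, 33.8], [33.8, 24.8, 35.7]]
38 1780 [[-51.3, -14.3, 38.3], [-18.2, 0.1, 39.9], [9.6, 14.5, 41.8]]
43.5 272 [[-50.7, -15.4, 43.6], [-44.7, -1.2, 46.8], [-34.5, 14.9, 49.8]]
hook 1 608 [[5.7, 44.9, 64.3], [181.9, 223.4, 69.0]]
hook -1 551 [[5.4, -60.7, 64.6], [33.4, -45.0, 69.4]]
dots 37 [-15.92898179   0.13499164  40.52843243]
brass [17.32320471 52.18059153 67.66567701] 14
brass [ 16.9757784  -53.05467196  67.85613122] 14
```

Run:
```python
from h import *
go([.58203,-.27349,.08],71.25);go([.58203,-.27349,.048],71.25)
```

```text
shift mm [  9.    0.3 170.3] turn [ 0.03  0.01 -0.13]
shift mm [9.000e+00 2.000e-01 2.023e+02] turn [ 0.03  0.01 -0.13]
```

```bash
python3 -m crank '[[0.009,0,0.05,0,0,0],[0.009,0,0.1,0,0,0],[0.009,0,0.14,0,0,0],[0.009,0,0.165,0,0,0],[0.009,0,0.17,0,0,0],[0.009,0,0.17,0,0,0],[0.009,0,0.175,0,0,0],[0.009,0,0.18,0,0,0],[0.009,0,0.185,0,0,0],[0.009,0,0.19,0,0,0],[0.009,0,0.194,0,0,0],[0.009,0,0.194,0,0,0],[0.009,0,0.194,0,0,0]]'
python3 - <<'E'
from h import *
go([.58203,-.27349,.048],71.25)
print(manip.get_state()["contact_force"])
E
```

```text
clock: 7.88
position: [0.5821, -0.2738, 0.0563]
ee_rot: [0.0, 0.164, 0.986, 0.0]
contact_force: [0.6, 0.1, -1.0]
width: 0.017
shift mm [0.2 0.3 8.3] turn [ 0.03  0.02 -0.13]
[ 0.60083577  0.08118679 -0.98730945]
```

```bash
python3 -m crank '[[0,0,0.002,0,0,0],[0,0,0.004,0,0,0],[0,0,0.006,0,0,0],[0,0,0.0075,0,0,0],[0,0,0.0085,0,0,0],[0,0,0.0085,0,0,0],[0,0,0.0085,0,0,0]]'
```

```text
clock: 8.75
position: [0.5821, -0.2738, 0.0478]
ee_rot: [0.0, 0.164, 0.986, 0.0]
contact_force: [-1.3, -0.8, 0.2]
width: 0.0171
```

```bash
python3 -m crank '[[0,0,0.001,0,0,0],[0,0,0.001,0,0,0],[0,0,0.001,0,0,0]]'
```

```text
clock: 9.12
position: [0.5821, -0.2739, 0.0469]
ee_rot: [0.0, 0.164, 0.986, 0.0]
contact_force: [0.4, 0.1, 0.2]
width: 0.0173
```

```bash
python3 -m crank '[[0,0,0.001,0,0,0],[0,0,0.001,0,0,0],[0,0,0.001,0,0,0]]'
python3 -m crank '[[0,0,0,0,0,0],[0,0,0,0,0,0],[0,0,0,0,0,0],[0,0,0,0,0,0]]' 0.4
```

```text
clock: 9.5
position: [0.5822, -0.2739, 0.0464]
ee_rot: [0.0, 0.164, 0.986, 0.0]
contact_force: [-2.5, 1.4, 4.5]
width: 0.0175
clock: 10.0
position: [0.5821, -0.2739, 0.0461]
ee_rot: [0.0, 0.164, 0.986, 0.0]
contact_force: [-0.5, 0.4, 0.5]
width: 0.0343
```

```bash
python3 -m crank '[[0,0,-0.02,0,0,0],[0,0,-0.07,0,0,0],[0,0,-0.13,0,0,0],[0,0,-0.18,0,0,0],[0,0,-0.18,0,0,0],[0,0,-0.18,0,0,0]]'
python3 - <<'E'
from h import *
T=tool();im=viewer.get_image("wrist");W=cloud(im,T@im["mount"]).reshape(-1,3);f=im["frame"];cv2.imwrite("pics/w3.png",cv2.resize(f[60:270,160:400],(686,600)))
o=np.array([.5915,-.2767]);a=np.radians(-18.75);d=W[:,:2]-o
J=np.stack([d@[np.cos(a),np.sin(a)],d@[-np.sin(a),np.cos(a)],W[:,2]],1)*1000
q=J[(abs(J[:,0]+10)<45)&(abs(J[:,1])<12)&(J[:,2]>52)&(J[:,2]<62)]
print(len(q),np.percentile(q,[1,50,99],axis=0).round(1))
for x in(-35,-10,15):
    k=q[abs(q[:,0]-x)<5];print(x,np.median(k,0),np.percentile(k[:,1],[2,98]))
go([.406,-.168,.22],13)
E
```

```text
clock: 10.75
position: [0.5816, -0.2736, 0.2256]
ee_rot: [-0.0, 0.164, 0.986, 0.0]
contact_force: [0.1, 0.3, -0.3]
width: 0.0341
1090 [[-44.7  -6.9  53.1]
 [-12.5  -0.6  56.2]
 [ 24.1   5.5  58.2]]
-35 [-35.75350243  -0.58698349  56.02363792] [-6.49582522  6.14582279]
-10 [-8.80417596 -0.66379174 56.2415072 ] [-6.70543739  5.36764214]
15 [15.93258847 -0.75376088 56.07160568] [-6.94961125  5.41305517]
shift mm [199.8  43.    5.1] turn [-1.000e-02 -1.400e-01  5.812e+01]
```

View pics/w3.png

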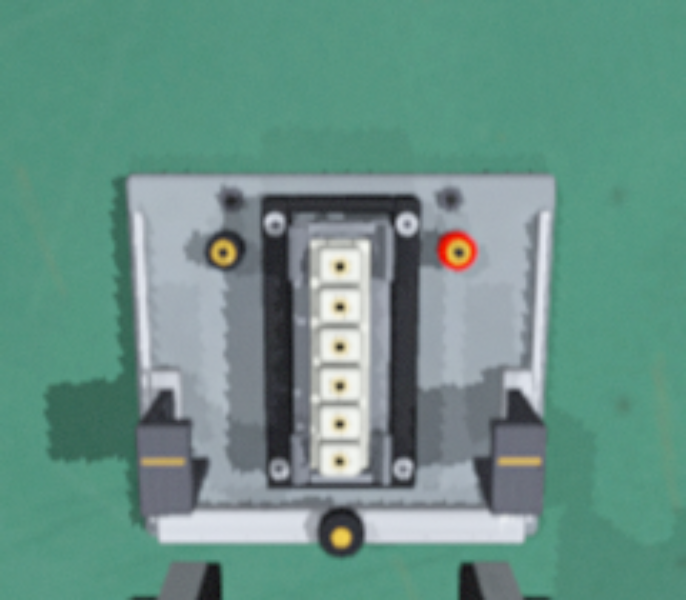

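The strip is seated level in the cradle (crop column 340, rows 240–475), top at z ≈ 56 mm. Next is the keeper plate.

```bash
python3 -m crank '[[0.045,0.01,0,0,0,10],[0.1,0.02,0.005,0,0,20],[0.15,0.03,0.005,0,0,30],[0.2,0.043,0.005,0,0,40],[0.2,0.043,0.005,0,0,50],[0.2,0.043,0.005,0,0,58],[0.2,0.043,0.005,0,0,58],[0.2,0.043,0.005,0,0,58],[0.2,0.043,0.005,0,0,58]]' 0.6
python3 - <<'E'
from h import *
T=tool();im=viewer.get_image("wrist");W=cloud(im,T@im["mount"]);f=im["frame"];cv2.imwrite("pics/w4.png",f)
p=W.reshape(-1,3);near=np.hypot(p[:,0]-.406,p[:,1]+.168)<.07
for lo,hi in((.005,.014),(.005,.06),(.03,.06),(.037,.045)):
    q=p[near&(p[:,2]>lo)&(p[:,2]<hi)];r=cv2.minAreaRect((q[:,:2]*1000).astype(np.float32));print(lo,len(q),np.round(r[0],1),np.round(r[1],1),round(r[2],1),np.median(q,0).round(4))
q=p[near&(p[:,2]>.006)&(p[:,2]<.013)]
v=np.linalg.svd(q[:,:2]-q[:,:2].mean(0),full_matrices=False)[2][0];print("x angle",np.degrees(np.arctan2(v[0],-v[1])))
g=p[near&(p[:,2]>.037)];v=np.linalg.svd(g[:,:2]-g[:,:2].mean(0),full_matrices=False)[2][0];print("grip angle",np.degrees(np.arctan2(v[0],-v[1])),g.mean(0))
E
```

```text
clock: 11.92
position: [0.4057, -0.1679, 0.2196]
ee_rot: [-0.002, 0.621, 0.784, 0.0]
contact_force: [0.2, 0.2, -0.5]
width: 0.051
0.005 2488 [ 406.3 -167.5] [ 44.  105.5] 16.7 [ 0.4035 -0.164   0.0089]
0.005 2879 [ 406.3 -167.5] [ 44.  105.5] 16.7 [ 0.4049 -0.1644  0.0091]
0.03 363 [ 406.3 -167.3] [10.2 27.7] 17.3 [ 0.406  -0.1662  0.0406]
0.037 343 [ 406.3 -167.4] [10.1 27.5] 17.3 [ 0.4062 -0.1671  0.0407]
x angle 16.775806860151892
grip angle 103.18124397273421 [ 0.40433123 -0.15896478  0.28247731]
```

Run:
```python
from h import *
go([.4063,-.1675,.06],16.9);go([.4063,-.1675,.013],16.9)
```

```text
shift mm [-1.000e-01  9.000e-01  1.597e+02] turn [-0.1  -0.15 -3.73]
shift mm [-2.000e-01  1.000e+00  2.067e+02] turn [-0.1  -0.15 -3.73]
```

View pics/w4.png

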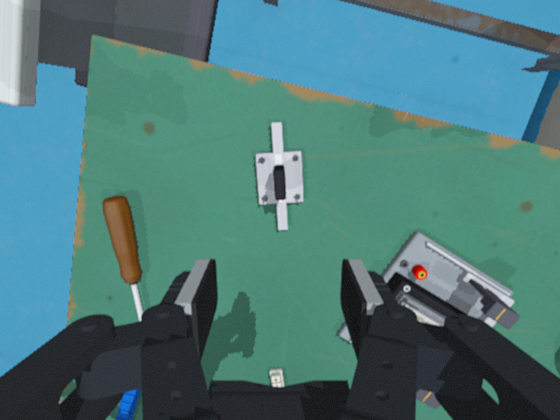

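The plate is upright at (279,177), its ears nearly along the image column, with the jaws straddling its grip. Descend and grip.

```bash
python3 -m crank '[[0,0.001,0.06,0,0,-3.7],[0,0.001,0.12,0,0,-3.7],[0,0.001,0.165,0,0,-3.7],[0,0.001,0.185,0,0,-3.7],[0,0.001,0.2,0,0,-3.7],[0,0.001,0.206,0,0,-3.7],[0,0.001,0.206,0,0,-3.7],[0,0.001,0.206,0,0,-3.7]]'
python3 -m crank '[[0,0,0,0,0,0],[0,0,0,0,0,0],[0,0,0,0,0,0],[0,0,0,0,0,0],[0,0,0,0,0,0],[0,0,0,0,0,0],[0,0,0,0,0,0]]' 0 60
python3 -m crank '[[0,0,-0.01,0,0,0],[0,0,-0.04,0,0,0],[0,0,-0.09,0,0,0],[0,0,-0.14,0,0,0],[0,0,-0.14,0,0,0],[0,0,-0.14,0,0,0]]'
python3 - <<'E'
from h import *
print(manip.get_state()["contact_force"])
a=np.radians(-18.75)
e=np.array([.5915,-.2767])-.015*np.array([np.cos(a),np.sin(a)]);print(e)
go([*e,.17],-18.75)
E
```

```text
clock: 12.98
position: [0.4069, -0.1677, 0.0143]
ee_rot: [-0.001, 0.596, 0.803, 0.0]
contact_force: [0.2, 0.7, 0.2]
width: 0.0515
clock: 13.85
position: [0.4072, -0.1679, 0.0149]
ee_rot: [-0.0, 0.596, 0.803, 0.0]
contact_force: [-0.8, 0.5, 5.5]
width: 0.0088
clock: 14.6
position: [0.4065, -0.1675, 0.1544]
ee_rot: [-0.001, 0.596, 0.803, 0.0]
contact_force: [-0.2, 0.3, -1.7]
width: 0.009
[-0.24250454  0.30188954 -1.71145542]
[ 0.57729605 -0.27187841]
shift mm [-149.5  133.1  -15.9] turn [-0.07 -0.08 35.63]
```

```bash
python3 -m crank '[[-0.03,0.03,-0.016,0,0,8],[-0.07,0.07,-0.016,0,0,16],[-0.11,0.1,-0.016,0,0,24],[-0.15,0.133,-0.016,0,0,32],[-0.15,0.133,-0.016,0,0,35.6],[-0.15,0.133,-0.016,0,0,35.6],[-0.15,0.133,-0.016,0,0,35.6],[-0.15,0.133,-0.016,0,0,35.6]]'
python3 - <<'E'
from h import *
T=tool();im=viewer.get_image("wrist");W=cloud(im,T@im["mount"]).reshape(-1,3);f=im["frame"];cv2.imwrite("pics/w5.png",f)
Ti=np.linalg.inv(T);P=(W@Ti[:3,:3].T+Ti[:3,3])*1000
q=P[(P[:,2]>0)&(P[:,2]<14)&(abs(P[:,1])<26)&(abs(P[:,0])<60)]
print(len(q),np.percentile(q,[.5,50,99.5],axis=0).round(1))
for x in(-50,-40,-30,-20,-12,12,20,30,40,50):
    k=q[abs(q[:,0]-x)<3]
    if len(k)>5: print(x,len(k),np.median(k[:,1:],0).round(1),np.percentile(k[:,1],[3,97]).round(1))
e=[.57730,-.27188]
go([*e,.09],-18.75);print(manip.get_state()["contact_force"],manip.get_state()["position"])
E
```

```text
clock: 15.6
position: [0.5767, -0.2719, 0.1699]
ee_rot: [-0.001, 0.813, 0.583, -0.0]
contact_force: [-1.1, -0.0, -0.7]
width: 0.009
7058 [[-50.7 -21.2   1.9]
 [ 18.9   0.6   5.9]
 [ 53.5  22.1  10.3]]
-50 171 [0.6 5.9] [-4.1  5.4]
-40 240 [0.6 5.8] [-4.1  5.3]
12 1158 [0.4 5.9] [-20.3  21. ]
20 1411 [0.2 5.7] [-20.1  20.9]
30 324 [0.2 6. ] [-4.4  5.2]
40 352 [0.4 6. ] [-4.3  5.1]
50 367 [0.6 6. ] [-4.2  5. ]
shift mm [ 0.2  0.5 80.2] turn [-0.1  -0.05  0.05]
[ 0.14992387 -0.21019274 -1.55311874] [ 0.57683917 -0.27205132  0.17015845]
```

View pics/w5.png

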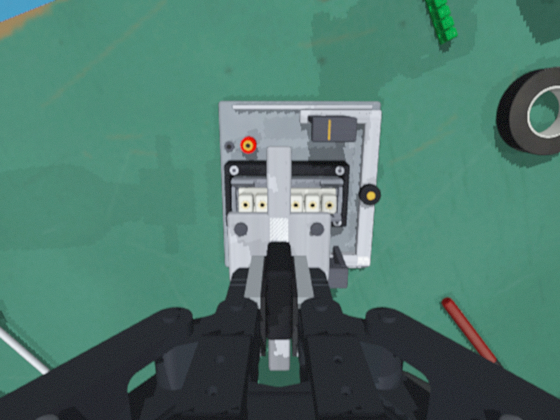

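The plate hangs level, with its top 5.9 mm below the TCP at both ends, so the pad's underside is 14.9 mm below. It is over entry. Lower and feel for the strip.

```bash
python3 -m crank '[[0,0,0.04,0,0,0],[0,0,0.07,0,0,0],[0,0,0.085,0,0,0],[0,0,0.09,0,0,0],[0,0,0.092,0,0,0],[0,0,0.094,0,0,0],[0,0,0.094,0,0,0]]'
python3 -c "
from h import *
go([.57730,-.27188,.071],-18.75);print(manip.get_state()['contact_force'])"
```

```text
clock: 16.52
position: [0.577, -0.2721, 0.0768]
ee_rot: [-0.0, 0.813, 0.583, 0.0]
contact_force: [-0.3, 0.0, -1.3]
width: 0.0089
shift mm [0.3 0.2 5.8] turn [-0.04 -0.04  0.06]
[-0.30237487  0.01189238 -1.32203984]
```

```bash
python3 -m crank '[[0,0,0.002,0,0,0],[0,0,0.004,0,0,0],[0,0,0.0055,0,0,0],[0,0,0.0065,0,0,0],[0,0,0.0075,0,0,0],[0,0,0.0085,0,0,0],[0,0,0.0085,0,0,0],[0,0,0.0085,0,0,0]]'
```

```text
clock: 17.52
position: [0.5771, -0.2722, 0.069]
ee_rot: [-0.0, 0.813, 0.583, 0.0]
contact_force: [-1.7, -0.3, 5.3]
width: 0.0092
```

```bash
python3 -m crank '[[0,0,0.001,0,0,0],[0,0,0.002,0,0,0],[0,0,0.003,0,0,0],[0,0,0.004,0,0,0],[0,0,0.005,0,0,0],[0,0,0.006,0,0,0],[0,0,0.006,0,0,0],[0,0,0.006,0,0,0],[0,0,0.006,0,0,0]]'
```

```text
clock: 18.65
position: [0.5772, -0.2722, 0.0644]
ee_rot: [0.0, 0.813, 0.583, 0.0]
contact_force: [-2.4, 0.3, 9.1]
width: 0.0089
```

```bash
python3 -m crank '[[0,0,0.001,0,0,0],[0,0,0.002,0,0,0],[0,0,0.003,0,0,0],[0,0,0.004,0,0,0],[0,0,0.005,0,0,0],[0,0,0.005,0,0,0],[0,0,0.005,0,0,0],[0,0,0.005,0,0,0]]'
```

```text
clock: 19.65
position: [0.5773, -0.2723, 0.0614]
ee_rot: [0.001, 0.813, 0.583, 0.001]
contact_force: [-2.0, 0.7, 11.7]
width: 0.0088
```

```bash
python3 -m crank '[[0,0,0.002,0,0,0],[0,0,0.003,0,0,0],[0,0.002,0.003,0,0,0],[0,0.004,0.003,0,0,0],[0,0.006,0.003,0,0,0],[0,0.008,0.003,0,0,0],[0,0.01,0.003,0,0,0],[0,0.012,0.003,0,0,0],[0,0.014,0.003,0,0,0],[0,0.014,0.003,0,0,0]]'
python3 -m crank '[[0,0.001,0.003,0,0,0],[0,0.002,0.003,0,0,0],[0,0.003,0.003,0,0,0],[0,0.004,0.003,0,0,0],[0,0.006,0.003,0,0,0],[0,0.008,0.003,0,0,0],[0,0.008,0.003,0,0,0]]'
```

```text
clock: 20.9
position: [0.591, -0.2773, 0.0607]
ee_rot: [0.002, 0.812, 0.583, 0.001]
contact_force: [-2.9, 0.4, 11.4]
width: 0.0084
clock: 21.78
position: [0.5989, -0.2803, 0.0602]
ee_rot: [0.003, 0.812, 0.583, 0.001]
contact_force: [-3.4, 0.8, 12.5]
width: 0.0091
```

```bash
python3 -m crank '[[0,0.001,0.002,0,0,0],[0,0.002,0.002,0,0,0],[0,0.003,0.002,0,0,0],[0,0.005,0.002,0,0,0],[0,0.007,0.002,0,0,0],[0,0.009,0.002,0,0,0],[0,0.011,0.002,0,0,0],[0,0.012,0.002,0,0,0],[0,0.012,0.002,0,0,0]]'
python3 - <<'E'
from h import *
print(tool().round(4))
E
```

```text
clock: 22.9
position: [0.6105, -0.2845, 0.0606]
ee_rot: [0.004, 0.812, 0.583, 0.001]
contact_force: [-2.7, 1.3, 12.1]
width: 0.009
[[ 0.3198  0.9475  0.0058  0.6105]
 [ 0.9475 -0.3198 -0.0048 -0.2845]
 [-0.0027  0.007  -1.      0.0606]
 [ 0.      0.      0.      1.    ]]
```

```bash
python3 -m crank '[[0,0.001,0.002,0,0,0],[0,0.002,0.002,0,0,0],[0,0.003,0.002,0,0,0],[0,0.004,0.002,0,0,0],[0,0.005,0.002,0,0,0],[0,0.005,0.002,0,0,0]]'
```

```text
clock: 23.65
position: [0.6142, -0.286, 0.0608]
ee_rot: [0.003, 0.812, 0.583, 0.0]
contact_force: [-4.6, 2.6, 13.7]
width: 0.0088
```

```bash
python3 -m crank '[[0,0.001,0.002,0,0,0],[0,0.002,0.002,0,0,0],[0,0.003,0.002,0,0,0],[0,0.003,0.002,0,0,0],[0,0.003,0.002,0,0,0]]'
```

```text
clock: 24.28
position: [0.6144, -0.2862, 0.0605]
ee_rot: [0.001, 0.812, 0.583, -0.001]
contact_force: [-8.1, 2.3, 13.9]
width: 0.009
```

Firm stop felt: 8 N with only 0.2 mm of motion, at a slide of 39.6 mm against about 40 mm expected from the images. Back 8 mm, still pressed.

```bash
python3 -m crank '[[0,0,0.002,0,0,0],[0,-0.001,0.002,0,0,0],[0,-0.002,0.002,0,0,0],[0,-0.004,0.002,0,0,0],[0,-0.006,0.002,0,0,0],[0,-0.008,0.002,0,0,0],[0,-0.0083,0.002,0,0,0],[0,-0.0083,0.002,0,0,0]]'
```

```text
clock: 25.28
position: [0.611, -0.2857, 0.0622]
ee_rot: [0.006, 0.812, 0.583, 0.002]
contact_force: [2.5, -1.4, 11.6]
width: 0.0089
```

```bash
python3 -m crank '[[0,0,0.002,0,0,0],[0,0,0.002,0,0,0]]'
python3 - <<'E'
from h import *
s=manip.get_state();print(tool(s).round(4),s["contact_force"],s["moment"])
T=tool();im=viewer.get_image("wrist");W=cloud(im,T@im["mount"]).reshape(-1,3);f=im["frame"];cv2.imwrite("pics/w6.png",f)
Ti=np.linalg.inv(T);P=(W@Ti[:3,:3].T+Ti[:3,3])*1000
q=P[(P[:,2]>0)&(P[:,2]<12)&(abs(P[:,1])<24)&(abs(P[:,0])<40)]
for x in(10,14,18,22):
  for y in(-16,16):
    k=q[(abs(q[:,0]-x)<2)&(abs(q[:,1]-y)<4)]
    if len(k): print(x,y,np.median(k[:,2]).round(2))
k=q[(abs(q[:,0]-16)<5)];print(np.percentile(k[:,1],[1,99]))
E
```

```text
clock: 25.52
position: [0.6121, -0.2863, 0.0627]
ee_rot: [0.008, 0.812, 0.583, 0.002]
contact_force: [-2.1, 0.6, 11.3]
width: 0.0092
[[ 0.3202  0.9472  0.0134  0.6121]
 [ 0.9473 -0.3201 -0.0106 -0.2863]
 [-0.0057  0.016  -0.9999  0.0627]
 [ 0.      0.      0.      1.    ]] [-2.07870086  0.64511485 11.32616207] [ 0.29733091  0.43108661 -0.01989227]
10 -16 5.88
10 16 5.85
14 -16 5.79
14 16 5.8
18 -16 3.97
18 16 4.58
22 -16 5.3
22 16 5.29
[-21.17922871  21.71973499]
```

View pics/w6.png

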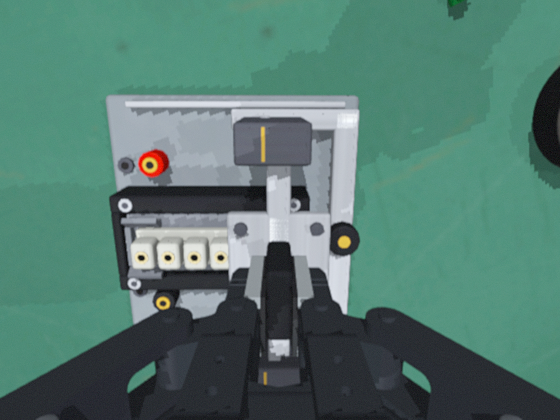

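The view shows the ear (column 278) still well to the stop side of the brass line (263), and the tool leaning 0.9°. The retreat fell short, so I'll correct the lean and go on back, keeping it pressed.

```bash
python3 - <<'E'
from h import *
e=np.array([.6144,-.2862]);a=np.radians(-18.75);u=np.array([np.cos(a),np.sin(a)])
go([*(e-.008*u),.0605],-18.75)
E
python3 -m crank '[[0,0,0.002,-0.3,0,0],[0,0,0.003,-0.6,0.3,0],[0,0,0.003,-0.9,0.3,0],[0,-0.001,0.003,-0.9,0.3,0],[0,-0.002,0.003,-0.9,0.3,0],[0,-0.003,0.003,-0.9,0.3,0],[0,-0.004,0.003,-0.9,0.3,0],[0,-0.005,0.003,-0.9,0.3,0],[0,-0.005,0.003,-0.9,0.3,0]]'
python3 - <<'E'
from h import *
e=np.array([.6144,-.2862]);a=np.radians(-18.75);u=np.array([np.cos(a),np.sin(a)])
s=manip.get_state();print("back",(s["position"][:2]-e)@u,s["contact_force"],s["moment"])
go([*(e-.008*u),.0605],-18.75)
E
```

```text
shift mm [ 0.8 -5.9  2.1] turn [0.92 0.33 0.08]
clock: 26.7
position: [0.6118, -0.2866, 0.0632]
ee_rot: [0.018, 0.812, 0.583, 0.012]
contact_force: [2.4, -0.3, 10.9]
width: 0.0088
back -0.0023822476537650804 [ 2.4072925  -0.2945818  10.87565194] [ 0.08418097 -0.37501664 -0.00717726]
shift mm [ 1.2 -5.7  2.4] turn [2.46 0.1  0.05]
```

The lean correction had the wrong sign. Level it first and press, then go back.

```bash
python3 -m crank '[[0,0,0.002,0.6,0,0],[0,0,0.003,1.2,0,0],[0,0,0.004,1.8,0,0],[0,0,0.004,2.4,0,0],[0,-0.001,0.004,2.6,0,0],[0,-0.002,0.004,2.6,0,0],[0,-0.003,0.004,2.6,0,0],[0,-0.004,0.004,2.6,0,0],[0,-0.004,0.004,2.6,0,0]]'
cat > st.py <<'E'
from h import *
e=np.array([.6144,-.2862]);a=np.radians(-18.75);u=np.array([np.cos(a),np.sin(a)])
s=manip.get_state();print("back",(s["position"][:2]-e)@u,s["contact_force"],"Fx",s["contact_force"][:2]@u,s["moment"],s["effort"].round(1))
go([*(e-.008*u),.0605],-18.75)
E
python3 st.py
```

```text
clock: 27.82
position: [0.6124, -0.2872, 0.0625]
ee_rot: [0.004, 0.813, 0.583, 0.001]
contact_force: [2.9, -1.6, 11.8]
width: 0.009
back -0.001528887540256067 [ 2.93932011 -1.63819643 11.84304929] Fx 3.3099117598520347 [ 0.07394757 -0.46881983  0.02152982] [ -0.8 -46.1 -15.9  -0.5   0.8  -0. ]
shift mm [ 1.6 -6.5  2. ] turn [0.51 0.17 0.03]
```

```bash
python3 -m crank '[[0,0,0.002,0.4,0,0],[0,0,0.004,0.8,0,0],[0,-0.002,0.005,1.2,0,0],[0,-0.004,0.005,1.2,0,0],[0,-0.006,0.005,1.2,0,0],[0.001,-0.007,0.005,1.2,0,0],[0.001,-0.008,0.005,1.2,0,0],[0.001,-0.009,0.005,1.2,0,0],[0.001,-0.01,0.005,1.2,0,0],[0.001,-0.01,0.005,1.2,0,0]]'
python3 st.py
```

```text
clock: 29.08
position: [0.608, -0.2855, 0.0613]
ee_rot: [0.002, 0.813, 0.583, -0.002]
contact_force: [3.8, -1.9, 11.9]
width: 0.0085
back -0.006290832451178049 [ 3.7580888  -1.91957126 11.88887843] Fx 4.175673469513986 [-0.0575576  -0.51978351  0.019256  ] [ -0.3 -45.1 -15.2  -0.3   1.   -0. ]
shift mm [ 1.4 -1.7  0.8] turn [0.02 0.28 0.01]
```

```bash
python3 -m crank '[[0,0,0.002,0.4,0,0],[0,-0.001,0.004,0.7,0,0],[0,-0.003,0.004,0.7,0,0],[0.001,-0.005,0.004,0.7,0,0],[0.001,-0.006,0.004,0.7,0,0],[0.001,-0.0065,0.004,0.7,0,0],[0.001,-0.0065,0.004,0.7,0,0],[0.001,-0.0065,0.004,0.7,0,0]]'
python3 st.py
```

```text
clock: 30.08
position: [0.6069, -0.2849, 0.0613]
ee_rot: [0.002, 0.813, 0.582, -0.003]
contact_force: [3.5, -1.4, 12.3]
width: 0.0092
back -0.007565430353459473 [ 3.51469568 -1.40099972 12.28360328] Fx 3.778507835826117 [-0.01145155 -0.43845791 -0.01983368] [ -0.3 -44.9 -15.1  -0.3   1.   -0. ]
shift mm [ 1.2 -0.4  0.7] turn [ 0.03  0.39 -0.01]
```

```bash
python3 -m crank '[[0,-0.003,0.003,0.4,0,0],[0,-0.0045,0.003,0.6,0,0],[0,-0.0045,0.002,0.6,0,0],[0,-0.0045,0.001,0.6,0,0],[0,-0.004,0,0.6,0,0],[0,-0.004,-0.001,0.6,0,0],[0,-0.0035,-0.002,0.5,0,0],[0,-0.0035,-0.002,0.5,0,0]]'
python3 st.py
```

```text
clock: 31.08
position: [0.6067, -0.285, 0.0658]
ee_rot: [0.002, 0.813, 0.582, -0.003]
contact_force: [2.5, -0.2, 8.0]
width: 0.0089
back -0.007661606627524337 [ 2.4917133  -0.20226907  7.98798402] Fx 2.42449565738079 [ 0.1272851  -0.33048959  0.01043485] [ -0.7 -47.5 -17.4  -0.5   0.6  -0. ]
shift mm [ 1.4 -0.3  5.2] turn [-0.    0.42 -0.04]
```

The ears' top is now at z ≈ 59.9 mm, above the teeth's 58.5 mm edge, so they are inside the notches. Let up to the ceiling.

```bash
python3 -m crank '[[0,-0.002,0.001,0.3,0,0],[0,-0.002,0.0005,0.3,0,0],[0,-0.002,0,0.3,0,0],[0,-0.0015,-0.0005,0.2,0,0],[0,-0.0015,-0.001,0.2,0,0],[0,-0.0015,-0.0015,0.2,0,0],[0,-0.0015,-0.0015,0.2,0,0]]'
python3 st.py
```

```text
clock: 31.95
position: [0.6058, -0.2847, 0.0672]
ee_rot: [0.001, 0.813, 0.582, -0.004]
contact_force: [2.7, -0.2, 2.7]
width: 0.009
back -0.008653355683066917 [ 2.73097953 -0.19166484  2.65544692] Fx 2.6476554416461315 [ 0.05260263 -0.64882578  0.06857749] [ -0.3 -51.  -18.5  -0.5   1.1   0. ]
shift mm [1.4 0.7 6.7] turn [-0.15  0.43 -0.04]
```

```bash
python3 -m crank '[[0,0,0,0,0,0],[0,0,0,0,0,0],[0,0,0,0,0,0]]'
python3 st.py
```

```text
clock: 32.33
position: [0.6058, -0.2847, 0.0672]
ee_rot: [0.001, 0.813, 0.582, -0.004]
contact_force: [2.6, -1.4, 3.1]
width: 0.0091
back -0.008671024627287445 [ 2.58154847 -1.38254894  3.11285036] Fx 2.888951813496749 [ 0.10729696 -0.54138353  0.04745109] [ -0.4 -50.9 -18.7  -0.5   0.9   0. ]
shift mm [1.4 0.7 6.7] turn [-0.15  0.42 -0.04]
```

```bash
python3 -m crank '[[0,0.001,0,0,0,0],[0,0.001,0,0,0,0],[0,0.001,-0.0005,0,0,0],[0,0.001,-0.001,0,0,0]]'
python3 st.py
python3 -m crank '[[0,0,0,0,0,0],[0,0,0,0,0,0],[0,0,0,0,0,0],[0,0,0,0,0,0]]' 0.35
python3 -m crank '[[0,0,-0.01,0,0,0],[0,0,-0.03,0,0,0],[0,0,-0.07,0,0,0],[0,0,-0.12,0,0,0],[0,0,-0.16,0,0,0],[0,0,-0.16,0,0,0],[0,0,-0.16,0,0,0]]'
python3 - <<'E'
from h import *
T=tool();im=viewer.get_image("wrist");W=cloud(im,T@im["mount"]).reshape(-1,3);f=im["frame"];cv2.imwrite("pics/w7.png",cv2.resize(f[60:270,160:400],(686,600)))
o=np.array([.5915,-.2767]);a=np.radians(-18.75);d=W[:,:2]-o
J=np.stack([d@[np.cos(a),np.sin(a)],d@[-np.sin(a),np.cos(a)],W[:,2]],1)*1000
q=J[(abs(J[:,0]-17)<30)&(abs(J[:,1])<27)&(J[:,2]>57)&(J[:,2]<66)]
print("plate",len(q),np.percentile(q,[1,50,99],axis=0).round(1).tolist())
for x in(0,34):
  for y in(-18,18):
    k=q[(abs(q[:,0]-x)<4)&(abs(q[:,1]-y)<5)];print(x,y,len(k),np.median(k[:,2]).round(2))
g=J[(abs(J[:,0]-17)<20)&(abs(J[:,1])<25)&(J[:,2]>85)&(J[:,2]<100)];print("grip",np.median(g,0))
k=J[(abs(J[:,0]-17)<12)&(abs(abs(J[:,1])-38)<5)&(J[:,2]>54)&(J[:,2]<66)];print("ears",len(k),np.percentile(k,[2,50,98],axis=0).round(1).tolist())
k=J[(J[:,0]<-8)&(J[:,0]>-45)&(abs(J[:,1])<8)&(J[:,2]>45)&(J[:,2]<62)];print("strip",np.percentile(k,[2,50,98],axis=0).round(1).tolist())
E
```

```text
clock: 32.83
position: [0.6059, -0.2847, 0.0673]
ee_rot: [0.0, 0.813, 0.582, -0.004]
contact_force: [0.2, -0.5, -0.4]
width: 0.009
back -0.008555749764532137 [ 0.15919476 -0.51116302 -0.40224807] Fx 0.3150542852706697 [ 0.14832576 -0.17768063  0.03565434] [  0.5 -53.8 -21.3  -0.1   0.2   0. ]
shift mm [1.4 0.6 6.8] turn [-0.27  0.42 -0.04]
clock: 33.33
position: [0.6058, -0.2847, 0.0673]
ee_rot: [0.0, 0.813, 0.582, -0.004]
contact_force: [-0.2, -0.5, -0.0]
width: 0.0297
clock: 34.2
position: [0.6065, -0.2836, 0.2272]
ee_rot: [-0.0, 0.813, 0.582, -0.004]
contact_force: [-0.2, -0.2, -1.6]
width: 0.0298
plate 2456 [[-5.0, -26.1, 59.8], [16.4, 1.7, 61.5], [38.1, 25.3, 64.6]]
0 -18 105 62.13
0 18 120 61.86
34 -18 115 61.88
34 18 109 62.02
grip [16.47222634 -0.73147261 93.13141103]
ears 261 [[11.9, -42.6, 59.6], [16.4, 34.2, 61.4], [21.3, 42.4, 62.9]]
strip [[-43.5, -5.2, 46.1], [-26.4, 1.3, 52.4], [-10.2, 6.8, 54.0]]
```

View pics/w7.png

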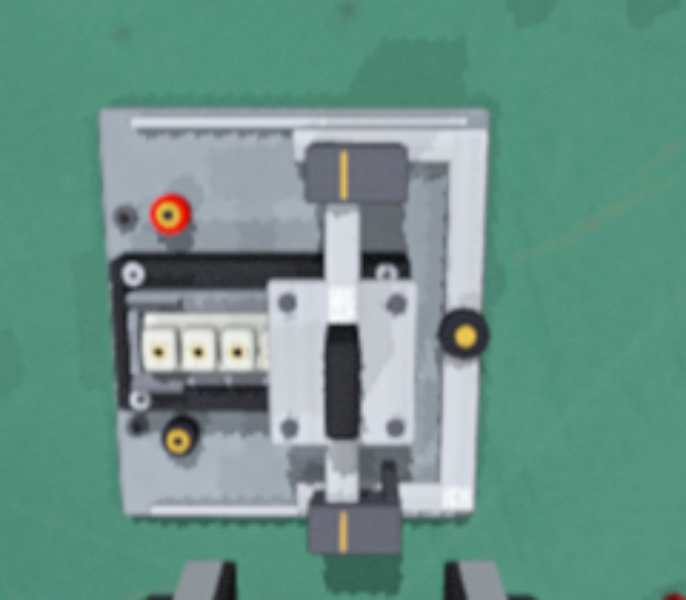

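The ears sit on both brass lines (column 343). The plate is level with its top at z ≈ 61.5–62 mm, and the strip is held at z ≈ 52.4 mm, about 4 mm down.

```bash
python3 -c "
from rig import job
print(job.sign_off())"
```

```text
the job is handed in; nothing more can be done
None
```

The terminal strip is right way up in the cradle and held down by the keeper plate, which is trapped in the hooks' notches. I handed the job in with the gripper clear and about 34 s on the clock.

- **What I did:** I seated the larger white strip, laid the plate on it at entry and pressed the cradle about 10 to 11 mm down. I then slid the plate 39.6 mm to a felt stop, brought it back about 8.5 mm, let it rise into the notches and released it.
- **Last checks:** the ears' middle is at x = 16.4 mm against the brass lines at about 17.1 mm. The plate is level with its top at about 61.5–62 mm, and the strip top is about 4 mm down. All three are as expected.
- **Forces:** the highest readings I saw were 14 N down and about 8 N against the stop. Readings came only at the end of each move, so brief peaks in between were not seen.
- **What went wrong:** the first retreat fell short because the arm gave under load. One correction of the tool's lean had the wrong sign, so the tool leaned about 2.5° for roughly a second. I levelled it before going on.
- **Small offset:** after release the plate's grip read about 0.7 mm off centre in y.

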